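# Open the spanner well of the tool box

## Task

The long plywood tool box on the saw table has two sunken hatches and a spanner lies in the well under the one with the straight bar handle. Open that well: lift the bar-handled hatch up out of its seat, slide it along its channels to the middle of the raised deck between the two wells, and leave it lying flat there. Leave the hatch with the round knob shut.

Things in the scene. Friction and masses are not known exactly. Their poses are not given: they have to be found in the camera images.
- tool_box: Fixed plywood box 152 (x) x 376 (y) x 73 high, origin at the centre of its underside, y along its length. A recess at each end (centre y = -123 and +123, 106 long, seat 30 above the origin); raised deck between. Channels along both long sides: 132 wide, roofed by aluminium lips (undersides 68, tops 73 above the origin, 100 apart), so hatches rise and slide but do not come out.
- deck_mid (a point): Middle of the raised deck's top face, 42 above the box's origin; axes as the box's. The deck runs from y = -70 to +70. A seated hatch must rise 12 to clear the deck's edge and can rise at most 29 before it meets the lips.
- bar_hatch: Plywood hatch 124 (x) x 100 (y) x 9 thick, about 0.2 kg; on its middle a solid wooden bar handle 70 long (along x, across the slide), 16 wide (y), top 49 above the underside. Origin at the centre of its underside, axes parallel to the box's. Starts loosely seated in either recess, underside 30 above the box's origin. Slides along the box's y.
- knob_hatch: Hatch of the same size in the other recess, with a round wooden knob (36 diameter, top 47 above the underside) instead of the bar. Origin at the centre of its underside. To be left shut.
Not all that is in view belongs to the job. What is shaped like the bar_hatch but white is not meant.

How it is judged:
By the outcome, as a careful person would: the job done as asked, in the order asked, and still so for the second after the job is handed in, with the robot touching nothing.
It also fails if it takes over 32 s, if anything falls off the work surface, if the arm or the gripper's body presses on something with over 40 N, if the wrist force passes 120 N, or if a joint passes its speed limit or range.

## Robot

A 6-joint arm with a two-finger parallel gripper is mounted at the origin on a cart in front of the work surface, level with it; the furniture and walls round the work are solid. World frame = base frame: x ahead of the robot, y to its left, z up, the work surface at z = 0. Lengths are in m, angles in rad, forces in N, time in s.
With the tool pointing down it reaches from about 0.325 to 0.875 m from the base axis. Payload 4.4 kg.
Tool frame: the origin (TCP) lies between the finger pads; the fingertips stand 19 mm ahead of it and the grasp point (between the pads) is the TCP (bot.tip_reach is the distance from the TCP to the fingertips, in m); z points along the fingers, y is the line along which they close (so a half turn about z gives the same grasp; the last joint's range is limited). The gripper opens to 85 mm and grips with 20 to 120 N. Pads are 22 mm wide; open, the fingers measure 114 mm over their backs; the gripper's body (76 mm by 85 mm) begins 54 mm behind the grasp point. The pads swing forward as they close: fully open they stand 13 mm farther back than shut.
Start: joints at [0.987, 0.207, 1.542, -0, 1.393, -0.15], TCP at [0.242, 0.522, 0.25] pointing down, gripper open.
Joint ranges: [-2.73, 2.73], [-0.86, 2.22], [0.23, 2.46], [-1.11, 4.25], [0.08, 2.63], [-2.82, 2.82]. Speed limits (rad/s): [2.79, 2.79, 3.14, 3.14, 3.14, 3.14].

## Interface

Orientations are given as [roll, pitch, yaw] about the fixed x, y, z axes, in that order (R = Rz(yaw) Ry(pitch) Rx(roll)).
In Python, from plant import bot gives the robot as it stands.
- The arm moves only by the tool play_rows, never from a script. Its argument "targets" is a list of rows, each a list of 5 numbers: the opening, from -1 (shut) to 1 (fully open), then the shift along the tool's x, y, z scaled (see below), then the turn about the tool's z scaled (see below). In form: [[gripper, tx, ty, tz, spin], ...]. A call has 1 to 8 rows; each row shifts and turns the commanded pose from where the row before left it, along the tool's axes as they then stand; what a row does not reach is not made up. The controller multiplies each number of a shift by 2 cm and each number of a turn by 0.15 rad. A row lasts 1/10 s, in which the tool goes at most 50 mm and 8.59 degrees, less where a joint would pass 70% of its speed; a pose out of reach is approached as far as the arm can. A call with a number of a shift or a turn outside -1 to 1 is refused whole. A call with a gripper value outside its range is refused whole. The fingers move at their own pace and stop on an object; "grip_force" is the grip in N (left out, the last holds). Time passes only in rows, so rows that do not move let the fingers close. It gives the time, the measured TCP pose, the force, the opening and the grip force at its end, in the units of the state.
- bot.observe(): the state, without advancing time (a new reading comes with each control period).
- bot.grab_frame(name): name is "scene" or "top" or "wrist"; returns (picture, depth): 420x560x3 uint8, red, green, blue; 420x560 float32, m along the optical axis (not along the pixel's ray), 0 where there is no reading.
- bot.camera_params(name): a dict with "intrinsics" (3x3 intrinsics, pixels), "xyz" and "orientation" of the camera in the world; the wrist camera has in their place "T_tool_cam" (4x4, takes a point from camera to tool coordinates, whose origin is the TCP and whose axes are the flange's). Camera axes: x right, y down, z forward; pixel columns grow to the right and rows downward; lengths in m; the calibration is good to about 2 mm. A picture is of the moment at which its call begins: read the wrist's pose just before it. camera_params takes no time and is no camera call.
- bot.finish_job(): hands the job in; it is judged then, once.
The state is a dict: "time_s": time; "joint_pos": joint angles; "qvel": joint speeds; "joint_efforts": joint torques, N m; "tcp_pos": TCP position; "ee_rot": TCP orientation; "force": force on the tool from outside, world axes, zero at the start; "wrist_torque": the same for the moment, N m; "grip_width": finger opening in m; "gripper_force": force on a finger pad.
Only numpy, scipy, OpenCV 4.12 (cv2) and the standard library are available. Lean on these libraries where they do the work, as an engineer would, in place of code of your own. Each camera call takes 0.05 s, during which the arm holds its last target. There are 200 camera calls.

## Working session

There is one attempt and no reset: what is moved stays moved. The work goes in short steps, Python scripts to look and compute and a tool call to move; the robot and the scene stay as the last step left them, time stands still between calls to the robot, and variables do not carry over. Pictures are saved under pics/ and viewed, at most 10 in all, crops included, and the job is handed in when it is done.

Besides the shell and the picture viewer there is one more tool, called after ">>>" as name(argument=value, ...) on one line, values as JSON. play_rows: Moves the arm, as the interface text tells. Its arguments: {"type":"object","properties":{"targets":{"type":"array","items":{"type":"array","items":{"type":"number","minimum":-1,"maximum":1}}},"grip_force":{"type":"number"}},"required":["targets"]}

```bash
mkdir -p pics; cat > h.py <<'E'
import numpy as np, cv2
from scipy.spatial.transform import Rotation as R
from plant import bot
def T(name,st=None):
    c=bot.camera_params(name); M=np.eye(4)
    if name=="wrist":
        A=np.eye(4); A[:3,:3]=R.from_euler('xyz',st['ee_rot']).as_matrix(); A[:3,3]=st['tcp_pos']
        return A@np.array(c['T_tool_cam']),np.array(c['intrinsics'])
    o=np.array(c['orientation']); M[:3,:3]=o if o.shape==(3,3) else R.from_euler('xyz',o).as_matrix(); M[:3,3]=c['xyz']
    return M,np.array(c['intrinsics'])
def cloud(name):
    st=bot.observe(); im,d=bot.grab_frame(name); M,K=T(name,st)
    v,u=np.indices(d.shape); P=np.stack([(u-K[0,2])/K[0,0]*d,(v-K[1,2])/K[1,1]*d,d],-1)
    W=P@M[:3,:3].T+M[:3,3]; W[d==0]=np.nan
    return im,W
def save(n,im): cv2.imwrite('pics/'+n,cv2.cvtColor(im,cv2.COLOR_RGB2BGR))
E
python3 - <<'E'
from h import *
print(bot.observe())
for n in ("scene","top"):
    im,W=cloud(n); save(n+'0.png',im); np.savez(''+n,im=im,W=W); print(bot.camera_params(n))
E
```

```text
{'time_s': 0.0, 'joint_pos': array([ 9.86474653e-01,  2.07408667e-01,  1.54294881e+00,  1.39069669e-05,
        1.39349701e+00, -1.50524457e-01]), 'qvel': array([ 1.17797279e-03,  8.10818412e-05, -2.29372644e-03,  5.68950133e-04,
       -1.41202317e-03, -4.42495758e-05]), 'joint_efforts': array([-3.65716842e-04, -3.83023059e+01, -2.91600466e+01, -5.05504559e-04,
        1.05052558e-02, -3.79174639e-05]), 'tcp_pos': array([0.24130798, 0.52113525, 0.24913458]), 'ee_rot': array([-3.13935844e+00, -3.52705811e-04,  2.70779257e+00]), 'force': array([-0.08781554, -0.90844958, -0.49737689]), 'wrist_torque': array([ 0.02623089, -0.01252572,  0.02436993]), 'gripper_force': 0.0, 'grip_width': 0.08550570900938531}
{'intrinsics': array([[519.42540638,   0.        , 284.56504979],
       [  0.        , 519.42540638, 212.22322097],
       [  0.        ,   0.        ,   1.        ]]), 'xyz': array([-0.61123222, -1.35541785,  0.86834897]), 'orientation': array([-2.02912573, -0.00519209, -0.74217872])}
{'intrinsics': array([[414.79931181,   0.        , 281.17192913],
       [  0.        , 414.79931181, 206.7089077 ],
       [  0.        ,   0.        ,   1.        ]]), 'xyz': array([ 0.33827724, -0.13225968,  1.28816732]), 'orientation': array([-3.00802594e+00,  2.69322272e-03, -1.57060500e+00])}
```

View pics/top0.png

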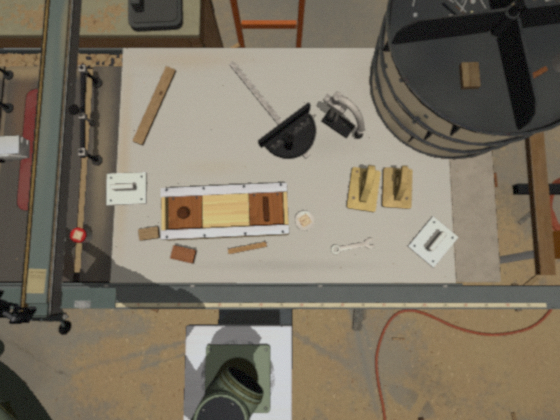

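View pics/scene0.png

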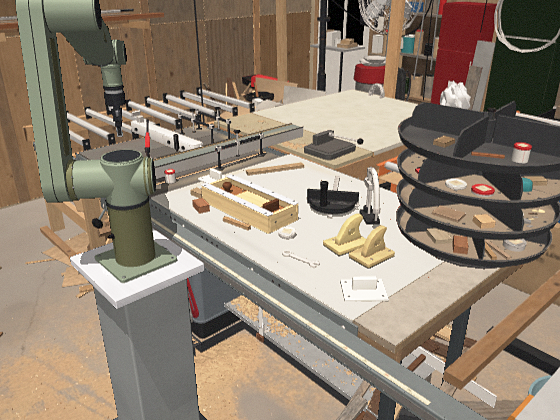

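The top view shows the box at about (160–290, 183–240). There are three candidates with a bar handle: the brown hatch in the box at (267,208), a white one at (127,188) and a white one at (433,242). The one in the box fits, since it is brown and seated in a recess; the white ones are not meant. The round knob is at (183,212). I'll check this in one enlarged crop and measure it.

```bash
python3 - <<'E'
from h import *
z=np.load('top.npz'); im,W=z['im'],z['W']
save('crop.png',cv2.resize(im[170:255,150:300],None,fx=5,fy=5,interpolation=cv2.INTER_CUBIC))
Z=W[...,2]; sub=np.zeros(Z.shape,bool); sub[175:250,155:296]=1
m=sub&(Z>0.025)&(Z<0.09)
m=(cv2.connectedComponentsWithStats(m.astype(np.uint8))[1]); 
l=np.argmax(np.bincount(m[m>0])); m=m==l
h=sub&(abs(Z-0.073)<0.006)&m
r=cv2.minAreaRect(W[h][:,:2].astype(np.float32)*1000); print('lips',r,np.median(Z[h]))
for n,(u,v) in dict(bar=(267,208),knob=(183,212)).items():
    s=np.zeros_like(sub); s[v-16:v+17,u-14:u+15]=1
    print(n,Z[v-3:v+4,u-3:u+4].round(3).tolist())
    k=s&(Z>.067)&(Z<.09); n_,L,st,c=cv2.connectedComponentsWithStats(k.astype(np.uint8))
    b=L==L[v,u]; print(n,b.sum(),W[b].mean(0),cv2.minAreaRect(W[b][:,:2].astype(np.float32)*1000))
for u in (225,): print('deck',W[208,u])
E
```

```text
lips ((491.57025146484375, 39.70683288574219), (152.93707275390625, 376.3127746582031), 2.5590858459472656) 0.0731454686431321
bar [[0.081, 0.077, 0.081, 0.082, 0.074, 0.041, 0.041], [0.08, 0.085, 0.081, 0.082, 0.077, 0.039, 0.042], [0.08, 0.08, 0.079, 0.078, 0.077, 0.042, 0.037], [0.075, 0.074, 0.079, 0.079, 0.08, 0.034, 0.042], [0.078, 0.08, 0.081, 0.081, 0.079, 0.037, 0.04], [0.076, 0.081, 0.082, 0.078, 0.08, 0.042, 0.039], [0.079, 0.083, 0.079, 0.074, 0.079, 0.036, 0.041]]
bar 129 [ 0.49698194 -0.08349813  0.07852579] ((495.8682861328125, -82.77877044677734), (68.47419738769531, 15.010704040527344), 0.301615446805954)
knob [[0.078, 0.075, 0.076, 0.085, 0.077, 0.078, 0.08], [0.08, 0.075, 0.078, 0.077, 0.076, 0.083, 0.078], [0.075, 0.076, 0.078, 0.076, 0.077, 0.075, 0.077], [0.079, 0.078, 0.079, 0.074, 0.073, 0.078, 0.075], [0.079, 0.08, 0.079, 0.082, 0.074, 0.077, 0.074], [0.081, 0.074, 0.08, 0.077, 0.082, 0.077, 0.081], [0.08, 0.075, 0.078, 0.082, 0.075, 0.073, 0.082]]
knob 113 [0.48484379 0.16093032 0.07564963] ((485.0760803222656, 162.42213439941406), (33.15713882446289, 32.48048400878906), 1.9306590557098389)
deck [0.50176731 0.04135669 0.04225678]
```

View pics/crop.png

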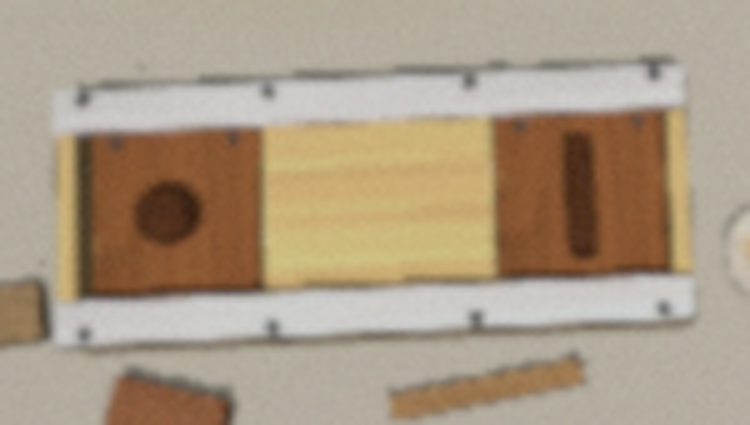

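The crop shows the brown bar hatch at (580,195) and the knob hatch at (168,212), which confirms the target. The box is at (0.4916, 0.0397) with yaw +2.6°, and the bar is at (0.497, -0.083). I'll turn the tool to match the box, then travel.

>>> play_rows(targets=[[1, 0, 0, 0, -0.8], [1, 0, 0, 0, -0.8], [1, 0, 0, 0, -0.8], [1, 0, 0, 0, -0.79], [1, -0.4, -1, 0, 0], [1, -0.4, -1, 0, 0], [1, -0.4, -1, 0, 0], [1, -0.4, -1, 0, 0]])

```text
time_s: 0.9
tcp_pos: [0.2771, 0.4422, 0.2496]
ee_rot: [-3.141, -0.001, -3.097]
force: [0.3, -0.6, 0.3]
grip_width: 0.0852
gripper_force: 0.0
```

>>> play_rows(targets=[[1, -0.4, -1, 0, 0], [1, -0.4, -1, 0, 0], [1, -0.4, -1, 0, 0], [1, -0.4, -1, 0, 0], [1, -0.4, -1, 0, 0], [1, -0.4, -1, 0, 0], [1, -0.4, -1, 0, 0], [1, -0.4, -1, 0, 0]])

```text
time_s: 1.7
tcp_pos: [0.3482, 0.2853, 0.2498]
ee_rot: [-3.141, -0.001, -3.097]
force: [-0.3, -0.2, -0.2]
grip_width: 0.0853
gripper_force: 0.0
```

>>> play_rows(targets=[[1, -0.4, -1, 0, 0], [1, -0.4, -1, 0, 0], [1, -0.4, -1, 0, 0], [1, -0.4, -1, 0, 0], [1, -0.4, -1, 0, 0], [1, -0.4, -1, 0, 0], [1, -0.4, -1, 0, 0], [1, -0.4, -1, 0, 0]])

```text
time_s: 2.5
tcp_pos: [0.4193, 0.1284, 0.2498]
ee_rot: [-3.142, -0.001, -3.097]
force: [0.9, -0.2, 0.4]
grip_width: 0.0852
gripper_force: 0.0
```

>>> play_rows(targets=[[1, -0.31, -0.976, 0, 0], [1, -0.31, -0.976, 0, 0], [1, -0.31, -0.976, 0, 0], [1, -0.31, -0.976, 0, 0], [1, -0.31, -0.976, 0, 0], [1, -0.31, -0.976, 0, 0], [1, -0.31, -0.976, 0, 0], [1, -0.31, -0.976, 0, 0]])

```text
time_s: 3.3
tcp_pos: [0.4757, -0.0252, 0.2498]
ee_rot: [3.141, -0.001, -3.097]
force: [-0.6, 0.3, -0.7]
grip_width: 0.0853
gripper_force: 0.0
```

>>> play_rows(targets=[[1, -0.31, -0.976, 0, 0], [1, -0.31, -0.976, 0, 0], [1, -0.31, -0.976, 0, 0], [1, 0, 0, 0.8, 0], [1, 0, 0, 0.8, 0], [1, 0, 0, 0, 0]])

```text
time_s: 3.9
tcp_pos: [0.495, -0.0817, 0.2153]
ee_rot: [3.139, -0.006, -3.097]
force: [-1.5, 0.2, -0.6]
grip_width: 0.0854
gripper_force: 0.0
```

```bash
python3 - <<'E'
from h import *
im,W=cloud('wrist'); save('w1.png',im); np.savez('w1',im=im,W=W)
Z=W[...,2]; o=bot.observe(); print(o['tcp_pos'],o['ee_rot'])
m=(Z>.0755)&(Z<.09)
n,L,st,c=cv2.connectedComponentsWithStats(m.astype(np.uint8))
for i in range(1,n):
    if st[i,4]>200: b=L==i; print(st[i],W[b].mean(0),np.median(Z[b]),cv2.minAreaRect(W[b][:,:2].astype(np.float32)*1000))
E
```

```text
[ 0.49588147 -0.08181436  0.2167031 ] [ 3.14004895 -0.00375071 -3.09713832]
[ 267  164   18   77 1278] [ 0.4942216  -0.08356234  0.07778316] 0.07784151945320764 ((495.6268005371094, -83.7032470703125), (68.61967468261719, 15.241541862487793), 2.550022840499878)
[540 188  20  30 358] [0.48588453 0.15725352 0.07636181] 0.0762633704200926 ((485.9949951171875, 155.8939208984375), (26.960407257080078, 16.48280143737793), 16.615407943725586)
```

View pics/w1.png

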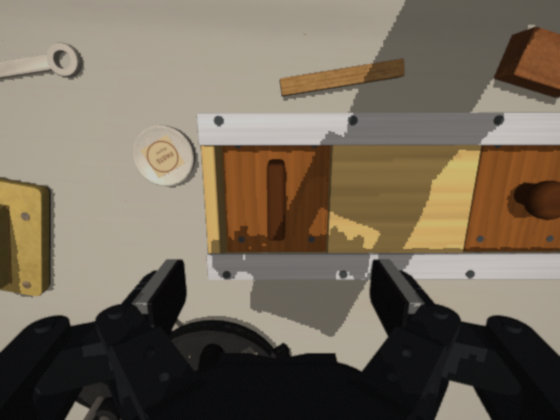

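The wrist view shows the bar at (276,200), which is at world (0.496, -0.084) with its top at 0.078, as expected. I'll partly close the fingers and go down onto it.

>>> play_rows(targets=[[0.1, 0, -0.08, 0, 0], [0.1, 0, 0, 1, 0], [0.1, 0, 0, 1, 0], [0.1, 0, 0, 1, 0], [0.1, 0, 0, 1, 0], [0.1, 0, 0, 0.6, 0], [0.1, 0, 0, 0.4, 0], [0.1, 0, 0, 0, 0]])

```text
time_s: 4.75
tcp_pos: [0.4969, -0.0836, 0.1179]
ee_rot: [3.141, -0.001, -3.097]
force: [-0.8, 0.9, -0.3]
grip_width: 0.047
gripper_force: 0.0
```

>>> play_rows(targets=[[0.1, 0, 0, 0.5, 0], [0.1, 0, 0, 0.5, 0], [0.1, 0, 0, 0.5, 0], [0.1, 0, 0, 0.5, 0], [0.1, 0, 0, 0.5, 0], [0.1, 0, 0, 0, 0]])

```text
time_s: 5.35
tcp_pos: [0.4957, -0.0833, 0.0663]
ee_rot: [3.14, -0.004, -3.097]
force: [-0.7, 1.0, -0.0]
grip_width: 0.0473
gripper_force: 0.0
```

>>> play_rows(targets=[[-1, 0, 0, 0, 0], [-1, 0, 0, 0, 0], [-1, 0, 0, 0, 0], [-1, 0, 0, 0, 0], [-1, 0, 0, 0, 0], [-1, 0, 0, 0, 0]], grip_force=40)

```text
time_s: 5.95
tcp_pos: [0.4978, -0.0839, 0.0688]
ee_rot: [-3.141, 0.001, -3.097]
force: [0.5, -0.0, 1.9]
grip_width: 0.0154
gripper_force: 39.6
```

>>> play_rows(targets=[[-1, 0, 0, -0.25, 0], [-1, 0, 0, -0.25, 0], [-1, 0, 0, -0.25, 0], [-1, 0, 0, -0.25, 0], [-1, 0, 0, 0, 0], [-1, 0, 0, 0, 0]])

```text
time_s: 6.55
tcp_pos: [0.4973, -0.0838, 0.0885]
ee_rot: [-3.141, 0.0, -3.097]
force: [-0.2, 0.7, -2.3]
grip_width: 0.0152
gripper_force: 39.1
```

>>> play_rows(targets=[[-1, 0, 0.3, 0, 0], [-1, 0, 0.6, 0, 0], [-1, 0, 0.6, 0, 0], [-1, 0, 0.6, 0, 0], [-1, 0, 0.6, 0, 0], [-1, 0, 0.6, 0, 0], [-1, 0, 0.6, 0, 0], [-1, 0, 0.6, 0, 0]])

```text
time_s: 7.35
tcp_pos: [0.4931, 0.0073, 0.0883]
ee_rot: [-3.142, 0.0, -3.097]
force: [0.4, -0.6, -2.3]
grip_width: 0.0153
gripper_force: 39.1
```

>>> play_rows(targets=[[-1, 0, 0.6, 0, 0], [-1, 0, 0.6, 0, 0], [-1, 0, 0.48, 0, 0], [-1, 0, 0, 0, 0], [-1, 0, 0, 0, 0], [-1, 0, 0, 0, 0]])

```text
time_s: 7.95
tcp_pos: [0.4918, 0.0394, 0.0883]
ee_rot: [-3.141, 0.0, -3.097]
force: [-0.5, -0.6, -3.0]
grip_width: 0.0151
gripper_force: 39.2
```

```bash
python3 - <<'E'
from h import *
o=bot.observe(); print(o['tcp_pos'],o['force'],o['grip_width'])
im,W=cloud('wrist'); save('w2.png',im)
E
```

```text
[0.49179812 0.03936714 0.0883118 ] [-0.54675286 -0.62729203 -3.0319677 ] 0.015127433427761528
```

View pics/w2.png

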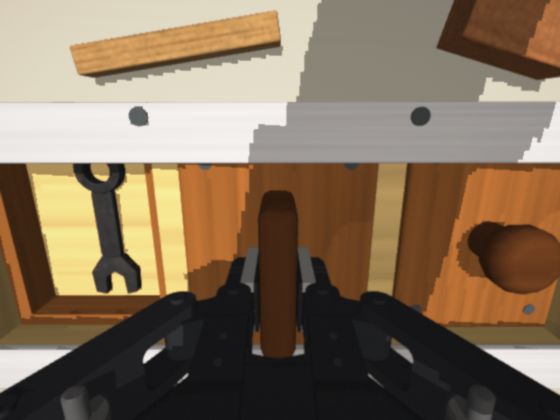

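The hatch is over the deck, with the spanner visible in the open well at (110,230). I'll lower the hatch and let go.

>>> play_rows(targets=[[-1, 0, 0, 0.1, 0], [-1, 0, 0, 0.1, 0], [-1, 0, 0, 0.1, 0], [-1, 0, 0, 0.08, 0], [-1, 0, 0, 0, 0], [-1, 0, 0, 0, 0]])

```text
time_s: 8.6
tcp_pos: [0.4917, 0.0396, 0.0808]
ee_rot: [-3.141, -0.0, -3.097]
force: [-0.7, -0.6, -0.1]
grip_width: 0.0157
gripper_force: 39.6
```

Contact: the weight is now off the gripper. I'll open and retreat.

>>> play_rows(targets=[[-0.2, 0, 0, 0, 0], [0, 0, 0, 0, 0], [0.1, 0, 0, 0, 0], [0.1, 0, 0, 0, 0], [0.1, 0, 0, -0.3, 0], [0.1, 0, 0, -0.6, 0], [0.1, 0, 0, -1, 0], [0.1, 0, 0, -1, 0]])

```text
time_s: 9.4
tcp_pos: [0.4918, 0.0397, 0.1401]
ee_rot: [-3.142, 0.0, -3.097]
force: [0.6, 0.5, -0.6]
grip_width: 0.0471
gripper_force: 0.0
```

>>> play_rows(targets=[[0.1, 0, 0, -1, 0], [0.1, 0, 0, -1, 0], [0.1, 0, 0, -1, 0], [0.1, 0, 0, -1, 0], [0.1, 0, 0, -1, 0], [0.1, 0, 0, 0, 0], [0.1, 0, 0, 0, 0]])

```text
time_s: 10.1
tcp_pos: [0.4919, 0.0397, 0.2394]
ee_rot: [-3.141, 0.002, -3.097]
force: [-0.4, -0.3, 0.5]
grip_width: 0.0471
gripper_force: 0.0
```

```bash
python3 - <<'E'
from h import *
im,W=cloud('wrist'); save('w3.png',im); Z=W[...,2]
m=(Z>.083)&(Z<.1); n,L,st,c=cv2.connectedComponentsWithStats(m.astype(np.uint8))
for i in range(1,n):
    if st[i,4]>200: b=L==i; print(st[i],np.median(Z[b]),cv2.minAreaRect(W[b][:,:2].astype(np.float32)*1000))
a=np.deg2rad(2.56); d=W[...,:2]-[.4916,.0397]; x=d@[np.cos(a),np.sin(a)]; y=d@[-np.sin(a),np.cos(a)]
for y0 in (-.04,-.02,.02,.04):
  for x0 in (-.03,.03):
    k=(abs(y-y0)<.005)&(abs(x-x0)<.005); print(y0,x0,k.sum(),np.median(Z[k]).round(4))
k=(abs(y-.123)<.03)&(abs(x)<.045)&(abs(Z-.039)<.01); print('knob plate',np.median(Z[k]))
E
```

```text
[ 269  157   18   75 1308] 0.08968883728581234 ((489.5112609863281, 39.15678405761719), (68.80992126464844, 15.866942405700684), 2.139552593231201)
-0.04 -0.03 101 0.0502
-0.04 0.03 82 0.05
-0.02 -0.03 100 0.0502
-0.02 0.03 78 0.0501
0.02 -0.03 100 0.0503
0.02 0.03 82 0.0502
0.04 -0.03 101 0.0503
0.04 0.03 86 0.0502
knob plate 0.038303534892729474
```

View pics/w3.png

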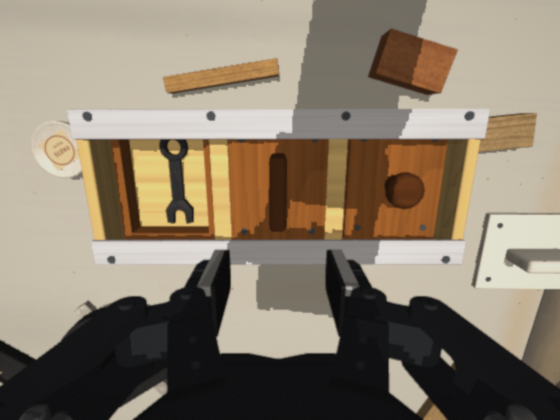

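The hatch lies flat on the deck within about 1 mm of the middle, with its bar at (278,192). The spanner's well is open at (177,180), and the knob hatch at (404,190) is still seated.

```bash
python3 -c "
from plant import bot
print(bot.finish_job())"
```

```text
the job is handed in; nothing more can be done
None
```

The bar-handled hatch now lies flat on the middle of the raised deck, the spanner's well is open, the knob hatch is still shut, and the job was handed in at about 10 s.

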